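# Clamp the lid of a porcelain mill jar

### The job

The glaze mill jar is charged and its lid is on; clamp it shut ready for the mill. Push the steel strap round over the lid with a finger until it is fully home in the keeper, and only then push the red cam lever all the way down onto the strap and leave it there. Pick nothing up: leave the lid seated, and the jug, bowl, tub and brush as they stand.

Things in the scene. Friction and masses are not known exactly. Their poses are not given: they have to be found in the camera images.
- mill_jar: White porcelain mill jar with a blue band, 194 mm across, in a dark round cradle (236 mm across) bolted to the bench: it cannot shift. Origin: centre of the cradle's underside, on the bench top; z up, x and y level, turned with the jar. Its neck (120 mm across, rim at z = 140 mm) carries a steel collar with two posts: the strap's pivot at y = +84 mm, the keeper at y = -84 mm.
- strap_pivot (a point): On the axis of the strap's upright pivot post, at the height of the strap's top face (z = 187 mm of the jar's frame, at x = 0, y = +84 mm). The post's cap nut, 20 mm across, rises 8 mm above this point. Axes as the jar's.
- keeper (a point): Centre of the keeper's mouth at the strap's mid-height (x = 0, y = -84 mm, z = 178 mm of the jar's frame). The keeper is a steel C, 32 mm long in the jar's x and 24 mm in y: lower jaw below the strap, upper jaw up to 16 mm above this point, open towards the jar's -x, its back 14 to 20 mm to +x.
- jar_lid: Loose round porcelain lid, 120 mm across, 12 mm thick, about 0.45 kg, seated on the jar's rim with a 97 mm spigot down inside the neck; in its middle a steel wear plate, 48 mm across, 3 mm high, its top 155 mm above the bench. Origin: centre of the disc's underside (on the rim); z up.
- clamp_strap (a joint): Swing of the steel strap on its upright pivot, rad. 0 = home: it lies across the lid along the jar's -y, its end in the keeper (hard stop). It grows as it swings out on the jar's -x side: 1.57 = pointing along the jar's -x; stop at 2.1. A twin flat bar, 24 mm wide, reaching 170 mm from the pivot, z = 169 to 187 mm above the bench. It turns level, stays where left, needs about 1 N at its end.
- strap_end (a point): Point on the strap's centreline, level with its top face, 135 mm from the pivot axis: a place to push, between the lever and the keeper once the strap is home.
- cam_lever (a joint): Cam lever on the strap, rad. 0 = fully down along the strap towards its free end (hard stop); 1.57 = upright; more leans back towards the pivot; stop at 2.1. Its level pin crosses the strap 84 mm from the pivot, 177 mm above the bench. Its cam clears the lid while up and bites on the wear plate over the last part. It stays where left; needs about 2 N at its end, some 10 to 15 N as the cam bites.
- lever_tip (a point): Middle of the lever's outer end on its back face, the face to push on (it is on top when the lever is down): 72 mm from the pin along the lever and 22.5 mm off the line through the pin. The red grip is 18 mm wide, 10 mm thick and covers the last 50 mm.
- jug: Bystander: yellow plastic measuring jug, 108 mm across, 105 mm high, handle to its +y. Origin: centre of its underside.
- glaze_tub: Bystander: terracotta-coloured glaze tub with a white cap, 72 mm across, 85 mm high. Origin: centre of its underside.
- bowl: Bystander: unglazed bisque bowl, 112 mm across, 55 mm high. Origin: centre of its underside.
- brush: Bystander: flat glaze brush lying on the bench, 190 mm long. Origin: under its middle; it lies along its x.
Mind the look-alikes: they are no part of the job. There is more than one size of the jar_lid; the job needs the middle-sized.

How it is judged:
By the outcome, as a careful person would: the job done as asked, in the order asked, and still so for the second after the job is handed in, with the robot touching nothing.
It also fails if it takes over 51 s, if anything falls off the work surface, if the arm or the gripper's body presses on something with over 40 N, if the wrist force passes 120 N, or if a joint passes its speed limit or range.

### The arm

A 7-joint arm with a two-finger parallel gripper is mounted at the origin on the work surface. World frame = base frame: x ahead of the robot, y to its left, z up, the work surface at z = 0. Lengths are in mm, angles in rad, forces in N, time in s.
With the tool pointing down it reaches from about 350 to 900 mm from the base axis. Payload 8.1 kg.
Tool frame: the origin (TCP) lies midway between the tips of the shut fingers; the grasp point (between the pads) lies 19 mm behind it; z points along the fingers, y is the line along which they close (so a half turn about z gives the same grasp; the last joint's range is limited). The gripper opens to 92 mm and grips with 3 to 60 N. Pads are 19 mm wide; open, the fingers measure 130 mm over their backs; the gripper's body (75 mm by 190 mm) begins 47 mm behind the grasp point.
Start: joints at [-1.395, 0.434, 0.025, 1.573, -0.012, 1.134, -0.075], TCP at [172.029, 600.872, 226.742] pointing down, gripper open.
Joint ranges: [-2.62, 2.62], [-0.44, 2.09], [-1.27, 1.32], [0.08, 2.57], [-1.32, 4.46], [0.12, 2], [-2.74, 2.74]. Speed limits (rad/s): [2.22, 2.22, 3.01, 3.01, 3.14, 3.14, 3.14].

### API

Orientations are given as a rotation vector (axis times angle).
In Python, from station import get_obs, camera, hand_in, silhouettes gives the robot as it stands.
- The arm moves only by the tool step_arm, never from a script. Its argument "commands" is a list of rows, each a list of 4 numbers: the shift along the tool's x, y, z in m, then the turn about the tool's z in rad. A call has 1 to 12 rows; each row shifts and turns the commanded pose from where the row before left it, along the tool's axes as they then stand; what a row does not reach is not made up. A row lasts 1/10 s, in which the tool goes at most 50 mm and 8.59 degrees, less where a joint would pass 70% of its speed; a pose out of reach is approached as far as the arm can. A call is refused whole if a number of a shift passes 0.05 or a number of a turn 0.15, either way. A call with a gripper value outside its range is refused whole. "gripper" is the finger opening in m, from 0 to 0.0918, set as the call begins (left out, the last holds). The fingers move at their own pace and stop on an object; "squeeze" is the grip in N (left out, the last holds). Time passes only in rows, so rows that do not move let the fingers close. It gives the time, the measured TCP pose, the force, the opening and the grip force at its end, in the units of the state.
- get_obs(): the state, without advancing time (a new reading comes with each control period).
- camera(name): name is "scene" or "top" or "wrist"; returns a dict with "color" (400x640x3 uint8, blue, green, red), "fx", "fy", "cx", "cy" (pixels), "k1" (the pictures are not rectified: a ray, as slopes to the right and down, at radius r is drawn at 1 + k1 r^2 times it, then the intrinsics apply), "eye" and "orientation" of the camera in the world. Camera axes: x right, y up, looking along -z (the intrinsics and any distortion apply to the point x, -y, -z); pixel columns grow to the right and rows downward; lengths in mm; the calibration is good to about 2 mm. A picture is of the moment at which its call begins. There is no depth.
- hand_in(): hands the job in; it is judged then, once.
Trained networks look in a picture, given as the dict that the camera call returned (one of the last four; its "shot" number tells which), for a name from the list of things; names that differ only in an ending like _2 or _b are one class to them, and where a whole thing is asked for, a point or a joint stands for the part that bears it (a point fixed in the world has none). Each returns a list of dicts, best first, with "score" (0 to 1); they miss things now and then, are a little off and sometimes report something else, mostly with a low value. They report only what shows in the picture. A call takes as long as a camera call. They do not tell look-alikes from the thing itself.
- silhouettes(picture, target): "pixels" (400x640 bool, what is visible of it) and "rect" ([left, top, width, height] in pixels, round what is visible of it).
The state is a dict: "clock": time; "joints": joint angles; "qvel": joint speeds; "effort": joint torques, N m; "position": TCP position; "orientation": TCP orientation; "contact_force": force on the tool from outside, world axes, zero at the start; "wrist_torque": the same for the moment, N m; "finger_gap": opening from 0.0 (shut) to 1.0 (fully open); "gripper_force": force on a finger pad.
Only numpy, scipy, OpenCV 4.12 (cv2) and the standard library are available. Lean on these libraries where they do the work, as an engineer would, in place of code of your own. Each camera call takes 0.05 s, during which the arm holds its last target. There are 200 camera calls.

## Working session

There is one attempt and no reset: what is moved stays moved. The work goes in short steps, Python scripts to look and compute and a tool call to move; the robot and the scene stay as the last step left them, time stands still between calls to the robot, and variables do not carry over. Pictures are saved under pics/ and viewed, at most 10 in all, crops included, and the job is handed in when it is done.

Besides the shell and the picture viewer there is one more tool, called after "Call:" by a JSON object that holds its "api" and its "payload". step_arm: Moves the arm, as the interface text tells. Its arguments: {"type":"object","properties":{"commands":{"type":"array","items":{"type":"array","items":{"type":"number"}}},"gripper":{"type":"number"},"squeeze":{"type":"number"}},"required":["commands"]}

```bash
mkdir -p pics; ls
cat > h.py <<'E'
import numpy as np, cv2
from scipy.spatial.transform import Rotation as R
from station import get_obs, camera, hand_in, silhouettes
def rot(p):
    o=np.array(p["orientation"],float)
    return o if o.shape==(3,3) else R.from_rotvec(o).as_matrix()
def ray(p,uv):
    K=np.array([[p["fx"],0,p["cx"]],[0,p["fy"],p["cy"]],[0,0,1.]])
    u=cv2.undistortPoints(np.array([[uv]],float),K,np.array([p["k1"],0,0,0.]))[0,0]
    return np.array(p["eye"]),rot(p)@np.array([u[0],-u[1],-1])
def atz(p,uv,z):
    e,d=ray(p,uv); return e+d*(z-e[2])/d[2]
def proj(p,X):
    c=rot(p).T@(np.array(X,float)-p["eye"]); s=np.array([c[0],-c[1]])/-c[2]
    s=s*(1+p["k1"]*(s@s)); return np.array([p["fx"]*s[0]+p["cx"],p["fy"]*s[1]+p["cy"]])
E
python3 - <<'E'
from h import *
o=get_obs(); print({k:np.round(v,3) for k,v in o.items()})
for n in ["scene","top"]:
    p=camera(n); cv2.imwrite(f"pics/{n}0.png",p["color"])
    print(n,p["eye"],p["orientation"],p["fx"],p["k1"])
    for t in ["mill_jar","jar_lid","clamp_strap","cam_lever","keeper","jug","bowl","glaze_tub","brush"]:
        try:
            for s in silhouettes(p,t)[:3]:
                ys,xs=np.nonzero(s["pixels"]); print(n,t,round(s["score"],2),s["rect"],xs.mean().round(1),ys.mean().round(1))
        except Exception as e: print(t,e)
E
```

```text
pics
{'clock': np.float64(0.0), 'joints': array([-1.395,  0.435,  0.025,  1.574, -0.012,  1.134, -0.075]), 'qvel': array([ 0.   , -0.   , -0.001, -0.003, -0.001, -0.001, -0.   ]), 'effort': array([-1.0000e-03, -6.6785e+01,  9.8500e-01, -3.1447e+01, -6.0000e-02,
        4.3000e-02,  0.0000e+00]), 'position': array([171.929, 600.352, 225.95 ]), 'orientation': array([-4.370e-01, -3.111e+00,  2.000e-03]), 'contact_force': array([-0.336, -0.23 , -0.626]), 'wrist_torque': array([ 0.018, -0.007,  0.039]), 'gripper_force': np.float64(0.0), 'finger_gap': np.float64(0.999)}
scene [1103.32797976 -256.34116206  886.63938962] [0.63418943 0.35653569 1.03121618] 370.1964105792504 -0.07143921471917954
scene mill_jar 0.78 [227.3, 180.6, 93.8, 139.1] 276.5 271.3
scene jar_lid 0.8 [231.8, 201.7, 28.5, 31.0] 246.2 219.4
scene jar_lid 0.69 [245.2, 227.9, 53.5, 43.2] 271.0 249.0
scene jar_lid 0.58 [259.1, 157.0, 52.8, 40.8] 287.1 178.1
scene clamp_strap 0.95 [251.7, 181.8, 56.1, 48.1] 278.0 202.5
scene cam_lever 0.53 [273.4, 193.9, 16.4, 17.0] 281.3 200.6
scene keeper 0.93 [231.6, 182.6, 85.4, 136.4] 276.
[... 610 characters left out ...]
.1, 48.2, 44.8] 371.2 181.1
top jar_lid 0.81 [354.0, 249.3, 28.7, 29.6] 368.8 263.0
top jar_lid 0.68 [280.2, 264.0, 61.1, 63.4] 310.0 295.9
top clamp_strap 0.76 [338.8, 185.7, 29.0, 63.0] 351.1 217.6
top clamp_strap 0.36 [324.4, 134.2, 64.2, 29.0] 350.9 147.0
top cam_lever 0.73 [345.2, 194.1, 12.4, 28.3] 349.0 207.2
top cam_lever 0.28 [324.2, 133.0, 64.0, 28.2] 350.2 147.1
top keeper 0.75 [326.3, 154.7, 85.2, 94.2] 364.6 196.4
top jug 0.64 [403.4, 219.7, 43.7, 63.3] 424.3 248.1
top bowl 0.72 [261.1, 175.7, 40.8, 43.8] 281.8 194.6
top bowl 0.52 [338.6, 187.5, 27.2, 61.0] 350.3 215.1
top glaze_tub 0.86 [431.5, 154.2, 27.9, 29.1] 444.1 169.9
top brush 0.83 [324.3, 134.6, 63.1, 26.2] 350.5 147.3
```

Run:
```python
import cv2
a=cv2.imread("pics/top0.png")[115:335,240:470]; b=cv2.imread("pics/scene0.png")[150:340,165:385]
cv2.imwrite("pics/c1.png",cv2.resize(a,None,fx=2.6,fy=2.6,interpolation=2)); cv2.imwrite("pics/c2.png",cv2.resize(b,None,fx=3,fy=3,interpolation=2))
```

```text
(no output)
```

View pics/c1.png

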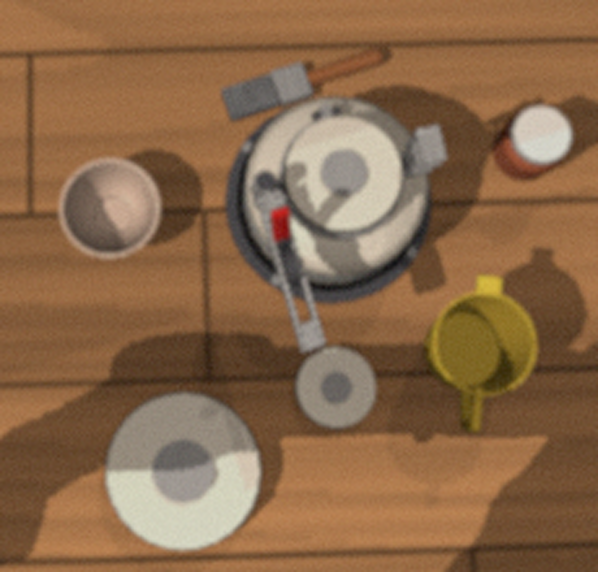

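View pics/c2.png

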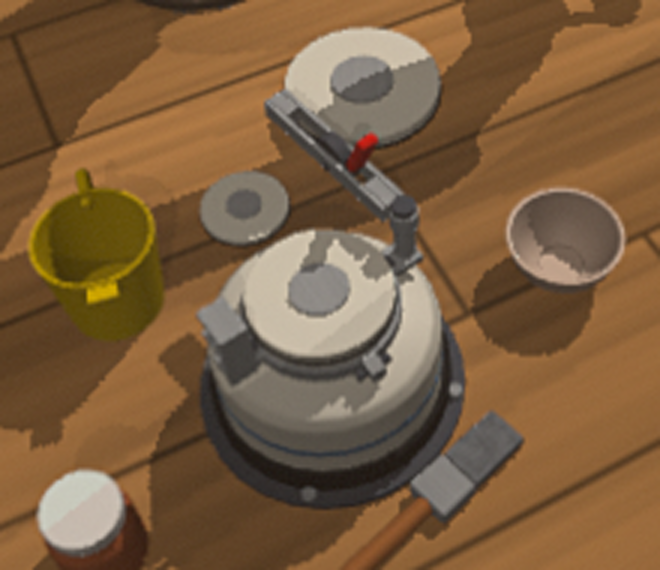

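The top crop shows the strap swung out toward the robot: pivot cap (342,185), red lever (348,201), strap end (360,244), keeper (405,172) and wear plate (373,181), all in full-picture pixels. The possible lids are the one on the jar (373,181), a small one (369,263) and a large one (310,296). The one on the jar is the middle-sized lid, and the scene crop agrees: lid (271,247), pivot (300,219), keeper (239,257).

Run:
```python
from h import *
T=camera("top");S=camera("scene")
pts={"plate":((372.7,181.2),(271,246.7),155),"pivot":((342.3,185.4),(299.7,219),195),"keeper":((404.6,171.9),(239,257.3),194),"end":((359.6,243.8),(259,185),187)}
P={}
for k,(a,b,z) in pts.items():
    A=atz(T,a,z);B=atz(S,b,z);P[k]=A; print(k,A.round(1),B.round(1))
    e1,d1=ray(T,a);e2,d2=ray(S,b)
    s=np.linalg.lstsq(np.c_[d1,-d2],e2-e1,rcond=None)[0]; print("  tri",((e1+d1*s[0]+e2+d2*s[1])/2).round(1))
# fit of jar pose by reprojection
from scipy.optimize import least_squares
def W(q,L): c,s=np.cos(q[2]),np.sin(q[2]); return np.array([q[0]+c*L[0]-s*L[1],q[1]+s*L[0]+c*L[1],L[2]])
def f(q):
    r=[]
    e=84*np.array([0,1]); th=q[3]; d=np.array([-np.sin(th),-np.cos(th)])
    for k,L in {"plate":(0,0,155),"pivot":(0,84,195),"keeper":(1,-84,194),"end":(*(e+162*d),187)}.items():
        for p,uv in((T,pts[k][0]),(S,pts[k][1])): r+=list(proj(p,W(q,L))-uv)
    return r
s=least_squares(f,[500,0,0,1.5]);print("pose",s.x.round(3),"res",np.round(s.fun,1))
for n in [(0,0,0),(0,84,187),(0,-84,178)]: print(W(s.x,n).round(1))
```

```text
plate [ 634.4 -110.4  155. ] [ 637.6 -111.9  155. ]
  tri [ 635.2 -111.   151.1]
pivot [616.8 -27.2 195. ] [623.8 -28.5 195. ]
  tri [618.6 -26.9 187.9]
keeper [ 647.9 -188.4  194. ] [ 654.9 -192.5  194. ]
  tri [ 649.7 -190.9  185.4]
end [467.7 -65.4 187. ] [471.4 -68.5 187. ]
  tri [467.8 -66.6 182.7]
pose [ 6.36428e+02 -1.09688e+02  1.68000e-01  1.48700e+00] res [-0.3 -0.8  0.7 -0.7 -0.2 -2.2  0.4 -0.7  1.5 -1.4 -0.5 -1.2  0.7  0.9
 -0.4 -1.7]
[ 636.4 -109.7    0. ]
[622.4 -26.9 187. ]
[ 650.5 -192.5  178. ]
```

Call:
{"api": "step_arm", "payload": {"commands": [[-0.031,-0.034,0,0],[-0.031,-0.034,0,0],[-0.031,-0.034,0,0],[-0.031,-0.034,0,0],[-0.031,-0.034,0,0],[-0.031,-0.034,0,0],[-0.031,-0.034,0,0],[-0.031,-0.034,0,0],[-0.031,-0.034,0,0],[-0.031,-0.034,0,0],[-0.031,-0.034,0,0],[-0.031,-0.034,0,0]], "gripper": 0}}

```text
clock: 2.3
position: [418.0, 104.5, 227.1]
orientation: [0.436, 3.11, 0.001]
contact_force: [0.5, 0.5, -1.4]
finger_gap: 0.024
gripper_force: 0.0
```

```bash
cat > plan.py <<'E'
from h import *
PIV=np.array([622.4,-26.9]);YAW=.168
def goal(th,r,off,z):
    "TCP goal: tool x along the strap (angle th), off mm behind its centreline; prints shift in present tool axes (mm) and turn"
    o=get_obs();Rm=R.from_rotvec(o["orientation"]).as_matrix();p=np.array(o["position"])
    a=YAW-np.pi/2-th; u=np.array([np.cos(a),np.sin(a)]);n=np.array([-u[1],u[0]])
    g=np.r_[PIV+r*u-off*n,z]; ya=np.arctan2(Rm[1,0],Rm[0,0])
    turn=-((a-ya+np.pi)%(2*np.pi)-np.pi)
    print("pos",p.round(1),"F",np.round(o["contact_force"],1),"goal",g.round(1),"tool shift",(Rm.T@(g-p)).round(1),"turn",round(turn,3),"j7",round(o["joints"][6],2),"t",o["clock"])
E
python3 -c "
from plan import *
goal(1.487,138,50,230)"
```

```text
pos [418.  104.5 227.1] F [ 0.5  0.5 -1.4] goal [476.3 -12.9 230. ] tool shift [-88.4 -96.8  -2.9] turn -0.531 j7 0.98 t 2.3
```

Call:
{"api": "step_arm", "payload": {"commands": [[-0.029,-0.032,0,0],[-0.029,-0.032,0,0],[-0.03,-0.033,0,0],[0,0,0,-0.133],[0,0,0,-0.133],[0,0,0,-0.133],[0,0,0,-0.132],[0,0,0,0]]}}

```text
clock: 3.1
position: [475.3, -11.4, 226.9]
orientation: [-0.398, 3.116, 0.0]
contact_force: [-0.3, 0.5, -0.0]
finger_gap: 0.003
gripper_force: 0.0
```

```bash
python3 -c "
from plan import *
goal(1.487,138,50,175)
goal(1.487,138,31,175)
T=camera('top');S=camera('scene')
a=cv2.resize(T['color'][130:270,270:450],None,fx=2.2,fy=2.2,interpolation=2);b=cv2.resize(S['color'][130:290,200:360],(380,380));
c=np.zeros((380,780,3),np.uint8);c[:308,:396]=a;c[:,400:]=b;cv2.imwrite('pics/d1.png',c)"
```

```text
pos [475.3 -11.4 226.9] F [-0.3  0.5 -0. ] goal [476.3 -12.9 175. ] tool shift [-0.6 -1.7 51.9] turn 0.002 j7 1.83 t 3.1
pos [475.3 -11.4 226.9] F [-0.3  0.5 -0. ] goal [481.  -31.3 175. ] tool shift [ -0.5 -20.7  51.9] turn 0.002 j7 1.83 t 3.1
```

View pics/d1.png

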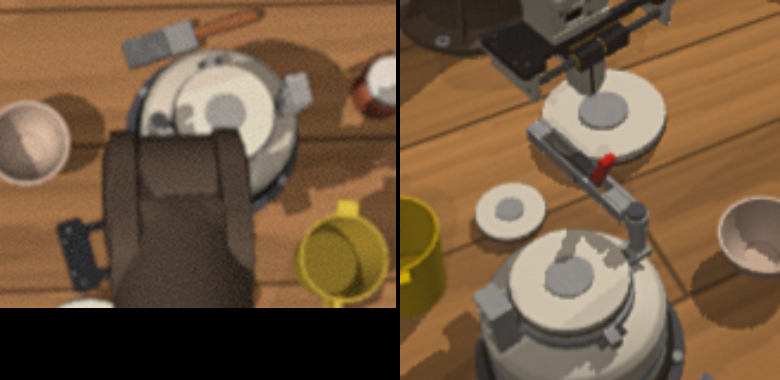

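Both views show the shut fingers beside the strap's +y flank. The strap hasn't moved and the lever (605,165 in the right half) is up. j7 would run out over the swing, so I'll flip the tool half a turn first.

Call:
{"api": "step_arm", "payload": {"commands": [[0,0,0,0.143],[0,0,0,0.143],[0,0,0,0.143],[0,0,0,0.143],[0,0,0,0.143],[0,0,0,0.143],[0,0,0,0.143],[0,0,0,0.143],[0,0,0,0.143],[0,0,0,0.143],[0,0,0,0.143],[0,0,0,0.143]]}}

```text
clock: 4.4
position: [475.2, -11.1, 226.8]
orientation: [-2.111, -2.327, -0.0]
contact_force: [-0.4, -0.8, 1.0]
finger_gap: 0.004
gripper_force: 0.0
```

Call:
{"api": "step_arm", "payload": {"commands": [[0,0,0,0.143],[0,0,0,0.143],[0,0,0,0.143],[0,0,0,0.143],[0,0,0,0.143],[0,0,0,0.143],[0,0,0,0.143],[0,0,0,0.143],[0,0,0,0.143],[0,0,0,0.143],[0,0,0.026,0],[0,0,0.026,0]]}}

```text
clock: 5.6
position: [476.0, -10.8, 174.6]
orientation: [-3.118, -0.383, -0.003]
contact_force: [-0.5, 0.3, -0.8]
finger_gap: 0.004
gripper_force: 0.0
```

```bash
sed -i 's/a-ya+np.pi)/a-ya)/' plan.py; python3 -c "
from plan import *
goal(1.487,138,50,175)
for th in (1.487,1.2,.9,.6,.3,0): goal(th,138,31,175)"
```

```text
pos [476.  -10.8 174.6] F [-0.5  0.3 -0.8] goal [476.3 -12.9 175. ] tool shift [-0.2  2.1 -0.4] turn -0.007 j7 -1.05 t 5.6
pos [476.  -10.8 174.6] F [-0.5  0.3 -0.8] goal [481.  -31.3 175. ] tool shift [-0.1 21.1 -0.4] turn -0.007 j7 -1.05 t 5.6
pos [476.  -10.8 174.6] F [-0.5  0.3 -0.8] goal [488.  -71.1 175. ] tool shift [-2.9 61.5 -0.4] turn -0.294 j7 -1.05 t 5.6
pos [476.  -10.8 174.6] F [-0.5  0.3 -0.8] goal [ 507.1 -108.8  175. ] tool shift [  6.4 102.7  -0.4] turn -0.594 j7 -1.05 t 5.6
pos [476.  -10.8 174.6] F [-0.5  0.3 -0.8] goal [ 536.5 -139.2  175. ] tool shift [ 27.6 139.3  -0.3] turn -0.894 j7 -1.05 t 5.6
pos [476.  -10.8 174.6] F [-0.5  0.3 -0.8] goal [ 573.5 -159.6  175. ] tool shift [ 58.6 168.   -0.3] turn -1.194 j7 -1.05 t 5.6
pos [476.  -10.8 174.6] F [-0.5  0.3 -0.8] goal [ 614.9 -168.1  175. ] tool shift [ 96.7 186.3  -0.2] turn -1.494 j7 -1.05 t 5.6
```

Call:
{"api": "step_arm", "payload": {"commands": [[0,0.011,0,0],[0,0.01,0,0],[-0.0024,0.014,0,-0.1],[-0.0024,0.014,0,-0.1],[-0.0024,0.014,0,-0.1],[-0.0024,0.014,0,-0.1],[-0.0024,0.014,0,-0.1],[-0.0024,0.014,0,-0.1],[-0.0024,0.014,0,-0.1],[0,0,0,0]]}}

```text
clock: 6.6
position: [517.9, -125.2, 176.6]
orientation: [2.794, 1.429, 0.004]
contact_force: [-0.2, -0.8, 0.3]
finger_gap: 0.002
gripper_force: 0.0
```

```bash
python3 -c "
from plan import *
goal(.787,138,31,175)
T=camera('top');S=camera('scene')
a=cv2.resize(T['color'][130:270,270:450],None,fx=2.2,fy=2.2,interpolation=2);b=cv2.resize(S['color'][130:290,200:360],(380,380));
c=np.zeros((380,780,3),np.uint8);c[:308,:396]=a;c[:,400:]=b;cv2.imwrite('pics/d2.png',c)"
```

```text
pos [ 517.9 -125.2  176.6] F [-0.2 -0.8  0.3] goal [ 517.1 -121.3  175. ] tool shift [ 2.7 -3.   1.6] turn -0.007 j7 -0.18 t 6.6
```

View pics/d2.png

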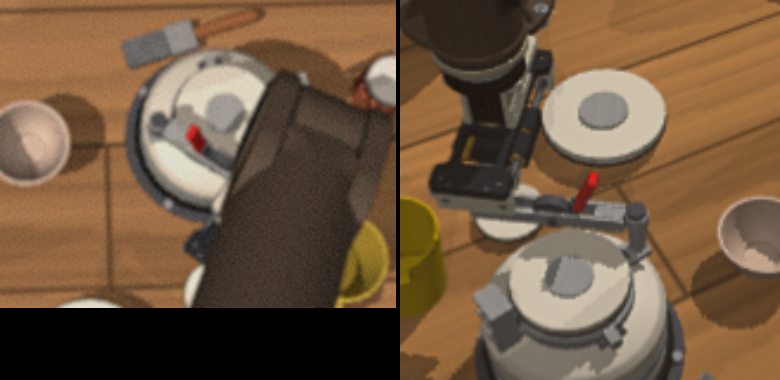

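The strap has followed the finger to about 0.8 rad. The lever leans back, the lid is in place and the jug stands clear.

Call:
{"api": "step_arm", "payload": {"commands": [[0,0.014,0.001,-0.1],[-0.002,0.014,0.001,-0.1],[-0.0024,0.014,0,-0.1],[-0.0024,0.014,0,-0.1],[-0.0024,0.014,0,-0.1],[-0.0012,0.007,0,-0.05],[0,0,0,0]]}}

```text
clock: 7.4
position: [583.5, -161.1, 173.1]
orientation: [2.302, 2.137, 0.0]
contact_force: [-1.0, -0.5, 0.2]
finger_gap: 0.004
gripper_force: 0.0
```

```bash
python3 -c "
from plan import *
goal(0,138,31,175)
goal(0,138,20,175)"
```

```text
pos [ 583.5 -161.1  173.1] F [-1.  -0.5  0.2] goal [ 614.9 -168.1  175. ] tool shift [-4.7 31.8 -1.9] turn -0.243 j7 0.37 t 7.4
pos [ 583.5 -161.1  173.1] F [-1.  -0.5  0.2] goal [ 625.8 -166.3  175. ] tool shift [-2.  42.5 -1.9] turn -0.243 j7 0.37 t 7.4
```

Call:
{"api": "step_arm", "payload": {"commands": [[-0.001,0.006,-0.0005,-0.045],[-0.001,0.006,-0.0005,-0.045],[-0.001,0.006,0,-0.045],[-0.001,0.006,0,-0.045],[-0.001,0.005,0,-0.04],[0,0.002,0,-0.02],[0,0,0,0]]}}

```text
clock: 8.1
position: [613.8, -165.2, 173.9]
orientation: [-2.031, -2.397, 0.0]
contact_force: [-0.4, 0.7, -1.7]
finger_gap: 0.006
gripper_force: 0.0
```

```bash
python3 -c "
from plan import *
goal(0,138,31,175)
T=camera('top');S=camera('scene');W=camera('wrist')
a=cv2.resize(W['color'],(396,248));b=cv2.resize(S['color'][130:290,200:360],(380,380));
c=np.zeros((380,780,3),np.uint8);c[:248,:396]=a;c[:,400:]=b;cv2.imwrite('pics/d3.png',c)"
```

```text
pos [ 613.8 -165.2  173.9] F [-0.4  0.7 -1.7] goal [ 614.9 -168.1  175. ] tool shift [-3.1  0.6 -1.1] turn -0.003 j7 0.57 t 8.1
```

View pics/d3.png

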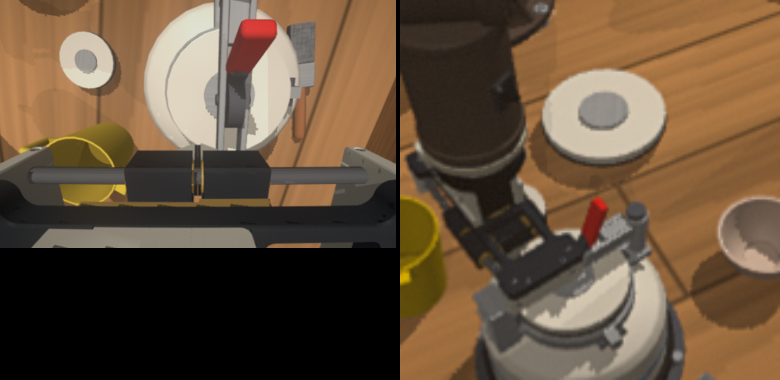

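The strap is nearly over the lid's middle but there's no stop force yet, so I'll push on gently.

Call:
{"api": "step_arm", "payload": {"commands": [[-0.001,0.003,0,0],[-0.001,0.003,0,0],[0,0,0,0]]}}

```text
clock: 8.55
position: [616.2, -165.8, 173.2]
orientation: [-2.025, -2.391, 0.005]
contact_force: [-16.7, 3.5, 12.1]
finger_gap: 0.005
gripper_force: 8.4
```

Call:
{"api": "step_arm", "payload": {"commands": [[0,0.003,0,0],[0,0,0,0]]}}

```text
clock: 8.75
position: [616.5, -165.8, 173.1]
orientation: [-2.023, -2.387, 0.009]
contact_force: [-27.3, 4.0, 17.5]
finger_gap: 0.002
gripper_force: 13.8
```

Call:
{"api": "step_arm", "payload": {"commands": [[0,0.003,0,0],[0,0,0,0]]}}

```text
clock: 8.95
position: [616.7, -165.8, 173.0]
orientation: [-2.022, -2.383, 0.014]
contact_force: [-39.0, 5.3, 24.7]
finger_gap: 0.005
gripper_force: 19.3
```

Call:
{"api": "step_arm", "payload": {"commands": [[0,-0.012,0,0],[0,-0.03,0,0],[0,-0.03,-0.02,0],[0,0,-0.05,0],[0,0,-0.05,0],[0,0,0,0]]}}

```text
clock: 9.55
position: [558.1, -179.1, 300.9]
orientation: [2.024, 2.39, 0.009]
contact_force: [0.6, -0.2, -0.2]
finger_gap: 0.002
gripper_force: 0.0
```

```bash
python3 -c "
from plan import *
goal(0,138,31,175)
T=camera('top');S=camera('scene');W=camera('wrist')
a=cv2.resize(W['color'],(396,248));b=cv2.resize(S['color'][175:275,220:320],(400,400),interpolation=2);t=cv2.resize(T['color'][140:240,310:430],(396,330),interpolation=2)
c=np.zeros((590,800,3),np.uint8);c[:248,:396]=a;c[250:580,:396]=t;c[:400,400:]=b;cv2.imwrite('pics/d4.png',c)
for n,p in (('T',T),('S',S)):
  for nm,L in {'piv':(0,84,187),'home end':(0,-86,187),'keeper top':(1,-84,194)}.items():
    c,s=np.cos(YAW),np.sin(YAW); print(n,nm,proj(p,[636.4+c*L[0]-s*L[1],-109.7+s*L[0]+c*L[1],L[2]]).round(1))
"
```

```text
pos [ 558.1 -179.1  300.9] F [ 0.6 -0.2 -0.2] goal [ 614.9 -168.1  175. ] tool shift [  1.9  56.5 126.5] turn -0.002 j7 0.55 t 9.55
T piv [341.9 183.9]
T home end [406.4 171.4]
T keeper top [406.1 170.5]
S piv [300.1 220.4]
S home end [237.9 257.9]
S keeper top [238.5 256.1]
```

View pics/d4.png

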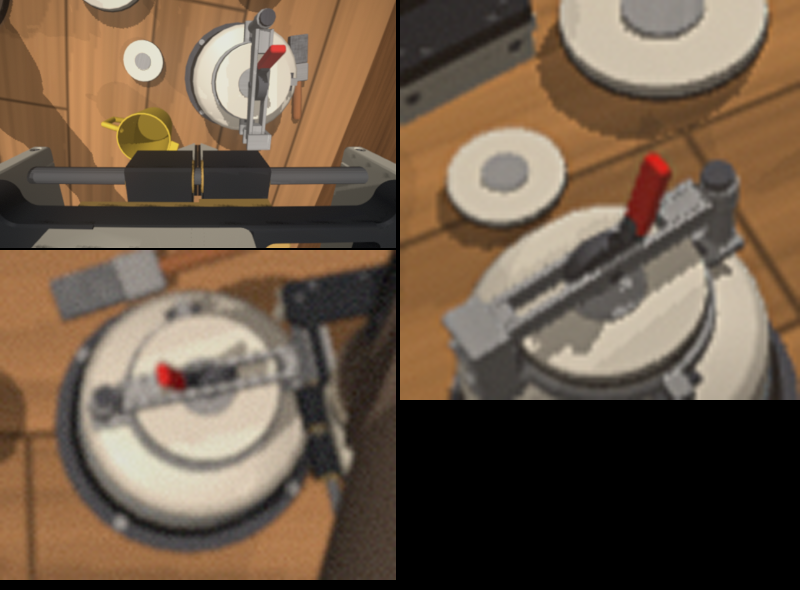

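The strap's end is inside the keeper (keeper at ~490,325 in the right panel), the 39 N stall shows it is against the hard stop, and the lid is seated. The red lever leans back toward the pivot, with its tip at (655,160). Next I'll locate the tip and plan the push.

Run:
```python
from plan import *
T=camera("top");S=camera("scene")
e1,d1=ray(T,(359.1,177.9));e2,d2=ray(S,(283.75,215))
s=np.linalg.lstsq(np.c_[d1,-d2],e2-e1,rcond=None)[0];X=(e1+d1*s[0]+e2+d2*s[1])/2
a=YAW-np.pi/2;u=np.array([np.cos(a),np.sin(a)]);d=X[:2]-PIV
print("tip",X.round(1),"r",(d@u).round(1),"lat",(d@[-u[1],u[0]]).round(1))
for n,p in(("T",T),("S",S)):
  for f in(1.6,1.8,2.,2.1):
    r=84+72*np.cos(f)-22.5*np.sin(f);z=177+72*np.sin(f)+22.5*np.cos(f);print(n,f,r.round(),z.round(),proj(p,[*(PIV+r*u),z]).round(1))
goal(0,15,0,300)
for f in(1.8,1.5,1.2,.9,.6,.3,.0):
    r=84+62*np.cos(f)-22.5*np.sin(f);z=177+62*np.sin(f)+22.5*np.cos(f);print(f,"TCP r",(r-9.5).round(1),"z",z.round(1))
```

```text
tip [625.5 -67.5 235.5] r 40.5 lat -3.7
T 1.6 59.0 248.0 [367.2 173.9]
T 1.8 46.0 242.0 [361.4 175.6]
T 2.0 34.0 233.0 [356.3 177.3]
T 2.1 28.0 228.0 [354.  178.2]
S 1.6 59.0 248.0 [277.7 216.6]
S 1.8 46.0 242.0 [283.  215.3]
S 2.0 34.0 233.0 [287.7 215.2]
S 2.1 28.0 228.0 [289.7 215.5]
pos [ 554.7 -177.1  292.5] F [0.  0.5 0.4] goal [624.9 -41.7 300. ] tool shift [121.8  91.7  -7.5] turn -0.001 j7 0.55 t 9.8
1.8 TCP r 38.5 z 232.3
1.5 TCP r 56.4 z 240.4
1.2 TCP r 76.0 z 242.9
0.9 TCP r 95.4 z 239.6
0.6 TCP r 113.0 z 230.6
0.3 TCP r 127.1 z 216.8
0.0 TCP r 136.5 z 199.5
```

Call:
{"api": "step_arm", "payload": {"commands": [[0.033,0.023,-0.002,0],[0.033,0.023,-0.002,0],[0.033,0.023,-0.002,0],[0.028,0.021,0,0],[0,0,0,0],[0,0,0.035,0],[0,0,0.035,0],[0,0,0,0]]}}

```text
clock: 10.6
position: [619.4, -37.0, 224.2]
orientation: [-2.024, -2.393, 0.011]
contact_force: [-0.9, 0.5, -0.3]
finger_gap: 0.002
gripper_force: 0.0
```

```bash
python3 -c "
from plan import *
goal(0,10,0,224)
goal(0,38.5,0,228)
S=camera('scene');W=camera('wrist')
a=cv2.resize(W['color'],(396,248));b=cv2.resize(S['color'][155:275,220:340],(400,400),interpolation=2)
c=np.zeros((400,800,3),np.uint8);c[:248,:396]=a;c[:400,400:]=b;cv2.imwrite('pics/d5.png',c)
"
```

```text
pos [619.4 -37.  224.2] F [-0.9  0.5 -0.3] goal [624.1 -36.8 224. ] tool shift [-0.5  4.7  0.1] turn -0.001 j7 0.33 t 10.6
pos [619.4 -37.  224.2] F [-0.9  0.5 -0.3] goal [628.8 -64.9 228. ] tool shift [-29.    4.7  -3.9] turn -0.001 j7 0.33 t 10.6
```

View pics/d5.png

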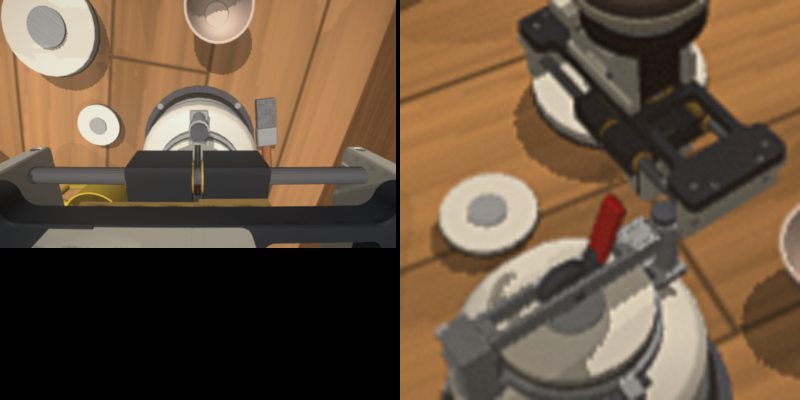

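The finger is behind the lever tip (610,200 in the right panel) and over the pivot cap, and the wrist view has it centred on the strap line. I'll push the lever over in steps.

Call:
{"api": "step_arm", "payload": {"commands": [[-0.01,0,0,0],[-0.01,0.001,-0.002,0],[-0.009,0,-0.003,0],[-0.009,0,-0.004,0],[-0.009,0,-0.004,0],[-0.01,0,-0.002,0],[-0.01,0,0,0],[0,0,0,0]]}}

```text
clock: 11.5
position: [635.0, -105.9, 244.8]
orientation: [2.031, 2.395, -0.002]
contact_force: [-0.6, -0.2, -0.3]
finger_gap: 0.003
gripper_force: 0.0
```

```bash
python3 -c "
from plan import *
goal(0,76,0,242.9)
goal(0,95.4,0,240)
S=camera('scene');W=camera('wrist')
a=cv2.resize(W['color'],(396,248));b=cv2.resize(S['color'][155:275,220:340],(400,400),interpolation=2)
c=np.zeros((400,800,3),np.uint8);c[:248,:396]=a;c[:400,400:]=b;cv2.imwrite('pics/d6.png',c)
"
```

```text
pos [ 635.  -105.9  244.8] F [-0.6 -0.2 -0.3] goal [ 635.1 -101.8  242.9] tool shift [4.  0.8 1.9] turn -0.004 j7 0.44 t 11.5
pos [ 635.  -105.9  244.8] F [-0.6 -0.2 -0.3] goal [ 638.4 -121.   240. ] tool shift [-15.4   0.9   4.8] turn -0.004 j7 0.44 t 11.5
```

View pics/d6.png

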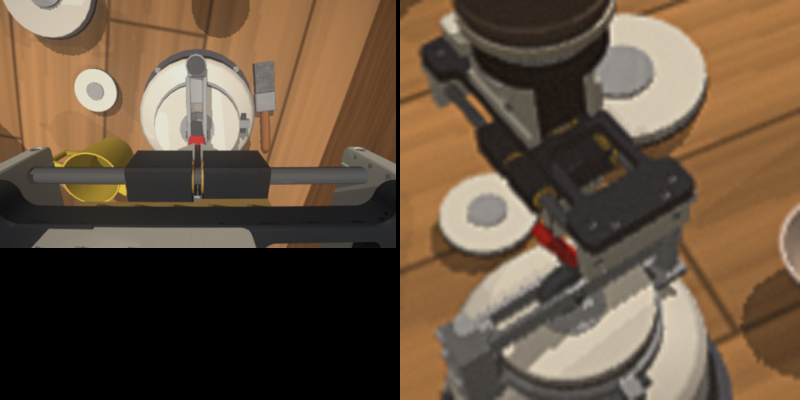

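The lever has passed upright and leans forward, with the finger on its back face. Next I'll follow the arc down.

Call:
{"api": "step_arm", "payload": {"commands": [[-0.008,0,0.002,0],[-0.008,0.001,0.003,0],[-0.009,0,0.004,0],[-0.009,0,0.005,0],[-0.007,0,0.007,0],[-0.007,0,0.007,0],[0,0,0,0]]}}

```text
clock: 12.3
position: [644.2, -151.9, 216.6]
orientation: [2.029, 2.397, 0.0]
contact_force: [-0.4, 0.3, 1.1]
finger_gap: 0.004
gripper_force: 0.1
```

Call:
{"api": "step_arm", "payload": {"commands": [[-0.003,0,0.005,0],[-0.003,0,0.005,0],[-0.002,0,0.004,0],[0,0,0,0]]}}

```text
clock: 12.7
position: [645.6, -159.4, 203.0]
orientation: [2.028, 2.397, 0.0]
contact_force: [0.2, -0.3, 2.7]
finger_gap: 0.002
gripper_force: 1.3
```

```bash
python3 -c "
from plan import *
goal(0,136.5,0,199.5)"
```

```text
pos [ 645.6 -159.4  203. ] F [ 0.2 -0.3  2.7] goal [ 645.2 -161.5  199.5] tool shift [-1.9 -0.7  3.5] turn -0.002 j7 0.54 t 12.7
```

Call:
{"api": "step_arm", "payload": {"commands": [[-0.001,0,0.003,0],[0,0,0.003,0],[0,0,0,0]]}}

```text
clock: 13.0
position: [646.1, -160.7, 199.8]
orientation: [2.028, 2.396, 0.002]
contact_force: [-7.2, 1.9, 26.3]
finger_gap: 0.007
gripper_force: 12.9
```

Call:
{"api": "step_arm", "payload": {"commands": [[0,0,0.003,0],[0,0,0,0]]}}

```text
clock: 13.2
position: [646.3, -160.8, 199.3]
orientation: [2.027, 2.395, 0.005]
contact_force: [-13.6, 3.8, 42.8]
finger_gap: 0.007
gripper_force: 21.7
```

Call:
{"api": "step_arm", "payload": {"commands": [[0,0,0.003,0],[0,0,0,0]]}}

```text
clock: 13.4
position: [646.6, -161.0, 198.8]
orientation: [2.026, 2.394, 0.007]
contact_force: [-21.2, 6.5, 62.0]
finger_gap: 0.001
gripper_force: 30.6
```

The push stalled at the expected 199.5 mm height, so the lever is at its stop. I'll lift off and check.

Call:
{"api": "step_arm", "payload": {"commands": [[0,0,-0.015,0],[0,0,-0.045,0],[0,0,-0.045,0],[0,-0.045,0,0],[0,-0.045,0,0],[0,-0.045,0,0],[0,0,0,0],[0,0,0,0]]}}

```text
clock: 14.2
position: [511.7, -182.2, 295.8]
orientation: [2.03, 2.397, 0.001]
contact_force: [0.4, 0.3, -0.1]
finger_gap: 0.005
gripper_force: 0.0
```

```bash
python3 -c "
from plan import *
goal(0,138,31,175)
S=camera('scene');T=camera('top')
a=cv2.resize(T['color'][130:250,300:420],(400,400),interpolation=2);b=cv2.resize(S['color'][175:275,220:320],(400,400),interpolation=2)
cv2.imwrite('pics/d7.png',np.hstack([a,b]))
u=np.array([np.sin(YAW),-np.cos(YAW)])
for f in (0,.15,.3):
    r=84+72*np.cos(f)-22.5*np.sin(f);z=177+72*np.sin(f)+22.5*np.cos(f);q=proj(S,[*(PIV+r*u),z]);print(f,((q-[220,175])*4+[400,0]).round())
"
```

```text
pos [ 511.7 -182.2  295.8] F [ 0.4  0.3 -0.1] goal [ 614.9 -168.1  175. ] tool shift [ -3.1 104.  120.9] turn -0.002 j7 0.55 t 14.2
0 [490. 306.]
0.15 [494. 292.]
0.3 [501. 276.]
```

View pics/d7.png

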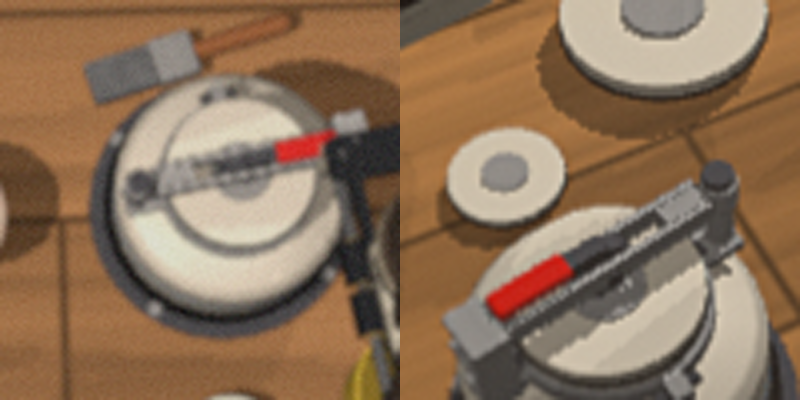

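The red lever lies flat along the strap, its tip at about (490,303) against (490,306) predicted for fully down. The strap is in the keeper, the lid is seated and the robot is clear.

```bash
python3 -c "
from h import *
print(hand_in())"
```

```text
the job is handed in; nothing more can be done
None
```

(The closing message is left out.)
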